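Thumb the latch and swing open the weight pen's gate

ROBOT

A 7-joint arm with a two-finger parallel gripper is mounted at the origin on a cart in front of the work surface, level with it; the furniture and walls round the work are solid. World frame = base frame: x ahead of the robot, y to its left, z up, the work surface at z = 0. Lengths are in m, angles in rad, forces in N, time in s.
With the tool pointing down it reaches from about 0.425 to 0.925 m from the base axis. Payload 6.8 kg.
Tool frame: the origin (TCP) lies at the very end of the fingers, on their centre line; the grasp point (between the pads) lies 19 mm behind it; z points along the fingers, y is the line along which they close (so a half turn about z gives the same grasp; the last joint's range is limited). The gripper opens to 85 mm and grips with 20 to 120 N. Pads are 22 mm wide; open, the fingers measure 114 mm over their backs; the gripper's body (76 mm by 85 mm) begins 54 mm behind the grasp point. The pads swing forward as they close: fully open they stand 13 mm farther back than shut.
Start: joints at [-1.436, 0.477, 0.022, 1.555, -0.011, 1.109, -0.083], TCP at [0.162, 0.655, 0.231] pointing down, gripper open.
Joint ranges: [-2.96, 2.96], [-0.34, 2.1], [-1.41, 1.46], [0.24, 2.44], [-1.37, 4.51], [0.17, 1.92], [-2.96, 2.96]. Speed limits (rad/s): [2.39, 2.39, 3.14, 3.14, 3.14, 3.14, 3.14].

INTERFACE

Orientations are given as a rotation vector (axis times angle).
In Python, from bench import get_obs, viewer, r gives the robot as it stands. The module is installed in compiled form; this text tells all that it offers.
- The arm moves only by the tool play_rows, never from a script. Its argument "commands" is a list that holds one entry, the list of rows, each a list of 5 numbers: the gripper's target within -1 to 1 (shut at 1, half-way at 0, fully open at -1), then the shift along the tool's x, y, z scaled (see below), then the turn about the tool's z scaled (see below). A call has 1 to 12 rows; each row is the pose to reach, as a shift and turn from the pose commanded when the call began, along the tool's axes at that moment; what a row does not reach only later rows make up. The controller multiplies each number of a shift by 0.2 m and each number of a turn by pi/2 rad. A row lasts 1/12 s, in which the tool goes at most 41.7 mm and 7.16 degrees, less where a joint would pass 70% of its speed; a pose out of reach is approached as far as the arm can. A call with a number of a shift or a turn outside -1 to 1 is refused whole. A call with a gripper value outside its range is refused whole. The fingers move at their own pace and stop on an object; "grip_force" is the grip in N (left out, the last holds). Time passes only in rows, so rows that repeat a pose let the fingers close. It gives the time, the measured TCP pose, the force, the opening and the grip force at its end, in the units of the state.
- get_obs(): the state, without advancing time (a new reading comes with each control period).
- viewer.grab_frame(name): name is "side" or "top" or "wrist"; returns a dict with "pixels" (400x640x3 uint8, red, green, blue), "fovy" (degrees; the focal length in pixels is half the picture's height over the tangent of half this angle, whatever the lens; pixels are square), "cx", "cy" (the principal point, pixels), "world_to_cam" (4x4, takes a point from world to camera coordinates); the wrist camera has in their place "hand_eye" (4x4, takes a point from camera to tool coordinates, whose origin is the TCP and whose axes are the flange's). Camera axes: x right, y up, looking along -z (the intrinsics and any distortion apply to the point x, -y, -z); pixel columns grow to the right and rows downward; lengths in m; the calibration is good to about 2 mm. A picture is of the moment at which its call begins: read the wrist's pose just before it. There is no depth.
- r.hand_in(): hands the job in; it is judged then, once.
Trained networks look in a picture, given as the dict that the camera call returned (one of the last four; its "shot" number tells which), for a name from the list of things; names that differ only in an ending like _2 or _b are one class to them, and where a whole thing is asked for, a point or a joint stands for the part that bears it (a point fixed in the world has none). Each returns a list of dicts, best first, with "score" (0 to 1); they miss things now and then, are a little off and sometimes report something else, mostly with a low value. They report only what shows in the picture. A call takes as long as a camera call.
- viewer.trace(picture, thing): "pixels" (400x640 bool, what is visible of it) and "rect" ([left, top, right, bottom] in pixels, round what is visible of it).
The state is a dict: "clock": time; "joints": joint angles; "qvel": joint speeds; "tau": joint torques, N m; "tcp_pos": TCP position; "orientation": TCP orientation; "contact_force": force on the tool from outside, world axes, zero at the start; "moment": the same for the moment, N m; "grip_width": finger opening in m; "gripper_force": force on a finger pad.
Only numpy, scipy, OpenCV 4.12 (cv2) and the standard library are available. Lean on these libraries where they do the work, as an engineer would, in place of code of your own. Each camera call takes 0.05 s, during which the arm holds its last target. There are 200 camera calls.

TASK

Open the gate of the clear-walled pen that keeps the reference weights: press the blue thumb lever down until the latch bar is out of its catch, and with the lever held down push the gate inwards, then swing it all the way open to its stop and let go, so that the bar has dropped back and the gate stays open. Use a light touch by feel, never forcing lever or gate, and leave the two weights and the jar standing where they are.

Things in the scene. Friction and masses are not known exactly. Their poses are not given: they have to be found in the camera images.
- pen: Fixed pen of clear walls (80 to 94 mm high) on a steel base plate. Origin: on the gate's hinge line, at table level. x points into the pen, square to the closed gate; y left along the front; z up. Along the front: gate from y = -10 to -152 mm, latch post to y = -178, fixed panel to y = -267. Left wall at y = +11 mm, back wall at x = 178 mm, floor 5 mm thick.
- gate_hinge (a point): Point on the gate's vertical hinge axis, 60 mm above the table.
- gate (a joint): Gate hinge angle, rad: 0 closed; grows as its free (right) edge swings into the pen, then to the left; hard stop at 1.25 (fully open). Friction about 0.12 N m; stays where it is left. Clear panel in a steel frame, 5 to 9 mm thick, 10 to 123 mm high. While latched it has only about 0.02 rad of play. Clear of catch and hood from 0.15 rad; lever may be released from 0.2 rad.
- case_face (a point): Middle of the part above the pad of the front face of the grey latch case on the gate, 110 mm high; moves with the gate. The face is flat, 30 mm before the gate's middle plane, 58 mm wide (71 to 129 mm from the hinge axis), 48 to 128 mm high. A fingertip that presses the pad can push the gate open by this face.
- latch (a joint): Angle of the latch rocker on the gate, rad: 0 at rest (bar down), grows as the thumb pad is pressed; own hard stop at 0.5. Pivot: a level axis in the gate's middle plane, 85 mm high, along the gate. Pad in front goes down, bar behind goes up. Bar weight needs about 3 N on the pad (2 to 5) and brings it back when released.
- latch_bar (a point): On the brass latch bar, 8 mm thick, 40 mm behind the gate's middle plane, lying along the gate and reaching 24 mm past its free edge into the catch; rises with the pad press by 40 mm x sin(latch angle). At rest 85 mm high.
- latch_post_top (a point): Top of the aluminium latch post, 122 mm high. Behind it the catch: bar must rise over a back jaw but meets a hood 2.5 mm later; only between the two can it pass inwards. Catch height differs each time and is not reported: bar clears the jaw after a rise of 3 to 13 mm. Pad force rises sharply when the bar touches the hood: stop pressing there and push the gate.
- thumb_pad (a point): Middle of the upper face of the blue thumb pad (32 mm front to back, 50 mm wide, 5 mm thick) that stands out before the grey latch case; moves with it. At rest 90 mm high, 46 mm before the gate's middle plane, 100 mm from the hinge axis along the gate. It goes down about 1.15 mm for each mm the bar rises, its face tilting forward.
- weight_big: Steel test weight 38 mm in diameter, 54 mm high, loose, standing inside the pen at its right; origin in the middle of its underside. Leave it.
- weight_small: Brass-coloured test weight 28 mm in diameter, 40 mm high, loose, standing inside the pen at its right, behind the other; origin in the middle of its underside. Leave it.
- jar: White sample jar with a blue cap, 51 mm in diameter, 62 mm high, loose, standing just outside the pen's left wall, near the hinge post; origin in the middle of its underside. Leave it.

How it is judged:
By the outcome, as a careful person would: the job done as asked, in the order asked, and still so for the second after the job is handed in, with the robot touching nothing.
It also fails if it takes over 72 s, if anything falls off the work surface, if the arm or the gripper's body presses on something with over 40 N, if the wrist force passes 120 N, or if a joint passes its speed limit or range.

## Working session

There is one attempt and no reset: what is moved stays moved. The work goes in short steps, Python scripts to look and compute and a tool call to move; the robot and the scene stay as the last step left them, time stands still between calls to the robot, and variables do not carry over. Pictures are saved under pics/ and viewed, at most 10 in all, crops included, and the job is handed in when it is done.

Besides the shell and the picture viewer there is one more tool, called after "Call:" by a JSON object that holds its "method" and its "body". play_rows: Moves the arm, as the interface text tells. Shifts and turns lie within -1 to 1; 1 stands for 0.2 m of shift or pi/2 rad of turn. Its arguments: {"type":"object","properties":{"commands":{"type":"array","items":{"type":"array","items":{"type":"array","items":{"type":"number","minimum":-1,"maximum":1}}}},"grip_force":{"type":"number"}},"required":["commands"]}

```bash
mkdir -p pics; cat > h.py <<'E'
import numpy as np, cv2
from bench import get_obs, viewer, r
from scipy.spatial.transform import Rotation as R
def proj(f,P):
    P=np.atleast_2d(P); M=np.array(f["world_to_cam"]); c=P@M[:3,:3].T+M[:3,3]
    fl=200/np.tan(np.radians(f["fovy"])/2)
    return np.c_[f["cx"]+fl*c[:,0]/-c[:,2], f["cy"]-fl*c[:,1]/-c[:,2]]
def ray(f,uv):
    M=np.array(f["world_to_cam"]); fl=200/np.tan(np.radians(f["fovy"])/2)
    d=np.array([(uv[0]-f["cx"])/fl,-(uv[1]-f["cy"])/fl,-1]); 
    return -M[:3,:3].T@M[:3,3], M[:3,:3].T@d
def atz(f,uv,z):
    o,d=ray(f,uv); return o+d*(z-o[2])/d[2]
E
python3 - <<'E'
from h import *
o=get_obs(); print({k:np.round(v,3) for k,v in o.items()})
for n in("side","top"):
    f=viewer.grab_frame(n); print(n,f.keys(),f["fovy"],f["cx"],f["cy"],np.round(ray(f,(320,200)),3))
    cv2.imwrite(f"pics/{n}0.png",f["pixels"][:,:,::-1])
    for t in("thumb_pad","case_face","latch_bar","latch_post_top","gate","pen","jar","weight_big","weight_small"):
        for d in viewer.trace(f,t)[:1]:
            ys,xs=np.nonzero(d["pixels"]); c=(xs.mean(),ys.mean()) if len(xs) else (0,0)
            print(t,round(d["score"],2),np.round(d["rect"]),np.round(c,1))
E
```

```text
{'clock': np.float64(0.0), 'joints': array([-1.436,  0.478,  0.022,  1.556, -0.011,  1.109, -0.083]), 'qvel': array([ 0.001, -0.   , -0.002,  0.001, -0.   , -0.002, -0.   ]), 'tau': array([-0.0000e+00, -5.9645e+01,  1.6080e+00, -2.8118e+01,  1.3000e-02,
        1.0000e-02, -0.0000e+00]), 'tcp_pos': array([0.162, 0.655, 0.23 ]), 'orientation': array([-3.800e-01, -3.118e+00,  3.000e-03]), 'contact_force': array([-0.589, -0.648, -0.549]), 'moment': array([-0.001, -0.012,  0.038]), 'gripper_force': np.float64(0.0), 'grip_width': np.float64(0.085)}
side dict_keys(['pixels', 'fovy', 'cx', 'cy', 'world_to_cam', 'shot']) 50.42002395749766 320.8915687359658 201.7194351164023 [[ 0.191 -0.399  0.673]
 [ 0.43   0.609 -0.667]]
thumb_pad 0.79 [299. 228. 360. 278.] [323.9 255.8]
case_face 0.62 [288. 212. 359. 290.] [324.  251.1]
latch_bar 0.61 [300. 232. 363. 276.] [323.1 255.6]
latch_post_top 0.95 [285. 176. 430. 341.] [358.  247.9]
gate 0.96 [290. 214. 359. 294.] [324.3 250.8]
pen 0.91 [287. 178. 433. 336.] [358.  248.2]
jar 0.71 [272. 200. 292. 237.] [282.2 219.3]
weight_big 0.67 [288. 215. 360. 292.] [323.8 250.8]
top dict_keys(['pixels', 'fovy', 'cx', 'cy', 'world_to_cam', 'shot']) 52.89364299962975 321.6329437502945 194.11539225980943 [[ 0.488  0.093  0.959]
 [ 0.049  0.033 -0.998]]
thumb_pad 0.68 [358. 188. 392. 241.] [372.9 218. ]
case_face 0.62 [327. 188. 396. 242.] [370.  217.2]
latch_bar 0.97 [356. 187. 387. 242.] [373.4 217.3]
latch_post_top 0.86 [300. 115. 452. 245.] [373.1 174.7]
gate 0.8 [327. 184. 396. 244.] [369.9 217.1]
pen 0.73 [300. 111. 450. 243.] [372.7 174.5]
weight_big 0.77 [406. 161. 424. 182.] [414.9 172.8]
weight_small 0.6 [405. 136. 415. 150.] [408.9 142.8]
```

```bash
python3 - <<'E'
import cv2,numpy as np
s=cv2.imread("pics/side0.png")[150:350,240:480]; t=cv2.imread("pics/top0.png")[90:270,270:480]
s=cv2.resize(s,None,fx=2.5,fy=2.5,interpolation=2)
t=cv2.resize(t,None,fx=3.5,fy=3.5,interpolation=2)
cv2.imwrite("pics/s1.png",s);cv2.imwrite("pics/t1.png",t[:600])
E
```

```text
(no output)
```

View pics/s1.png

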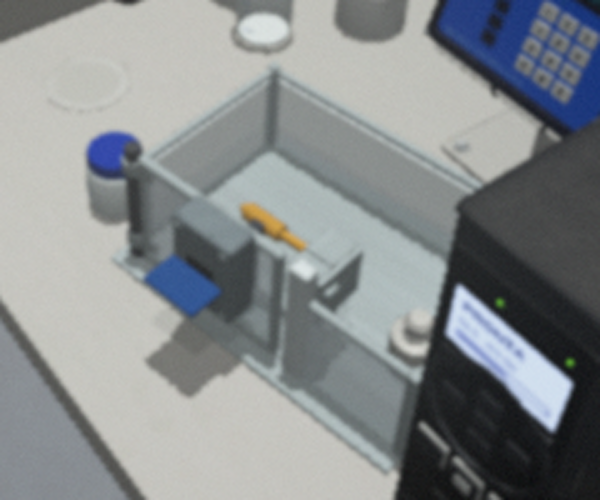

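View pics/t1.png

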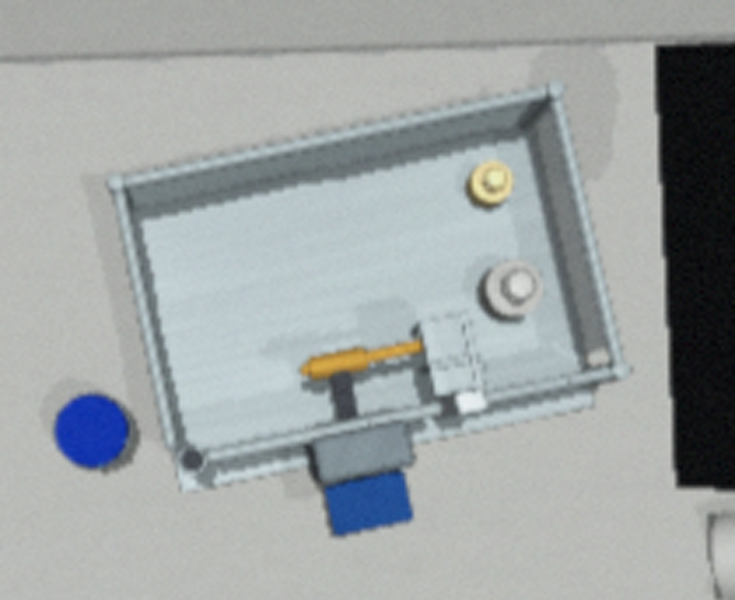

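The side view shows the closed gate with pad at about (314,264) and hinge post at (293,209), the jar left of it, and an instrument partly hiding the weights. The top view shows the hinge post at (325,221), pad at (375,234), post top at (404,205), and both weights on the right.

```bash
python3 - <<'E'
from h import *
from scipy.optimize import least_squares
T=lambda a:(270+a[0]/3.5,90+a[1]/3.5); S=lambda a:(240+a[0]/2.5,150+a[1]/2.5)
pts={"pad":(-.046,-.1,.09),"hinge":(0,0,.125),"post":(0,-.165,.122),"bl":(.178,.011,.09),"br":(.178,-.267,.09),"fr":(0,-.267,.085)}
obs=[("top","pad",T((369,503))),("top","hinge",T((191,460))),("top","post",T((468,402))),("top","bl",T((117,182))),("top","br",T((556,90))),("top","fr",T((625,372))),
("side","pad",S((184,286))),("side","hinge",S((132,148))),("side","post",S((302,270))),("side","bl",S((275,72)))]
F={n:viewer.grab_frame(n) for n in("top","side")}
def w(p,P): c,s=np.cos(p[2]),np.sin(p[2]); return np.array([p[0]+c*P[0]-s*P[1],p[1]+s*P[0]+c*P[1],P[2]])
res=lambda p:np.concatenate([proj(F[c],w(p,pts[n]))[0]-uv for c,n,uv in obs])
x0=atz(F["top"],obs[1][2],.12); b=atz(F["top"],obs[2][2],.12)
yaw=np.arctan2(x0[1]-b[1],x0[0]-b[0])-np.pi/2
s=least_squares(res,[x0[0],x0[1],yaw],loss="soft_l1"); p=s.x; print(p)
for o,e in zip(obs,res(p).reshape(-1,2)): print(o[:2],e.round(1))
o=get_obs(); print(R.from_rotvec(o["orientation"]).as_matrix().round(3))
print("pad",w(p,pts["pad"]),"jar",atz(F["top"],T((92,431)),.062))
np.save("pen.npy",p)
E
```

```text
[0.48563697 0.10970959 0.1820298 ]
('top', 'pad') [ 1.  -1.1]
('top', 'hinge') [ 1.5 -0.3]
('top', 'post') [ 0.4 -0. ]
('top', 'bl') [1.3 0.2]
('top', 'br') [ 0.9 -0.1]
('top', 'fr') [-1.  -0.5]
('side', 'pad') [-0.6 -0.8]
('side', 'hinge') [-0.5  0.2]
('side', 'post') [-1.7 -1.1]
('side', 'bl') [-0.6 -0.3]
[[-0.971  0.24  -0.   ]
 [ 0.24   0.971  0.   ]
 [ 0.     0.    -1.   ]]
pad [0.45849959 0.00303456 0.09      ] jar [0.50467872 0.17694014 0.062     ]
```

Call:
{"method": "play_rows", "body": {"commands": [[[1,-0.89,-0.73,0,-0.271],[1,-0.89,-0.73,0,-0.271],[1,-0.89,-0.73,0,-0.271],[1,-0.89,-0.73,0,-0.271],[1,-0.89,-0.73,0,-0.271],[1,-0.89,-0.73,0,-0.271],[1,-0.89,-0.73,0,-0.271],[1,-0.89,-0.73,0,-0.271],[1,-0.89,-0.73,0,-0.271]]], "grip_force": 40}}

```text
clock: 1.85
tcp_pos: [0.2992, 0.4717, 0.2315]
orientation: [0.288, -3.128, -0.002]
contact_force: [-0.3, 1.2, -0.7]
grip_width: 0.0
gripper_force: 0.0
```

```bash
cat > st.py <<'E'
from h import *
p=np.load("pen.npy"); o=get_obs(); c,s=np.cos(p[2]),np.sin(p[2]); Q=np.array([[c,s],[-s,c]])
t=o["tcp_pos"]; q=Q@(t[:2]-p[:2]); f=o["contact_force"]; m=R.from_rotvec(o["orientation"]).as_matrix()
print("clk",o["clock"],"pen",q.round(4),"z",t[2].round(4),"yaw rel pen(deg)",np.degrees(np.arctan2(m[1,1],m[0,1])-np.pi/2-p[2]).round(2),"Fpen",(Q@f[:2]).round(2),"Fz",f[2].round(2),"grip",o["grip_width"].round(3), "tilt",m[2,2].round(4))
d=np.array([-.046,-.1])-q; a=m.T@np.r_[Q.T@d,0.]
print("to pad, tool units",(a/.2).round(3), "dz units",((t[2]-.09)/.2).round(3))
E
python3 st.py
```

```text
Traceback (most recent call last):
  File "st.py", line 4, in <module>
    print("clk",o["clock"],"pen",q.round(4),"z",t[2].round(4),"yaw rel pen(deg)",np.degrees(np.arctan2(m[1,1],m[0,1])-np.pi/2-p[2]).round(2),"Fpen",(Q@f[:2]).round(2),"Fz",f[2].round(2),"grip",o["grip_width"].round(3), "tilt",m[2,2].round(4))
                                                                                                                                                                                                 ^^^^^^^^^^^^^^^^^^^^^
AttributeError: 'float' object has no attribute 'round'
```

Call:
{"method": "play_rows", "body": {"commands": [[[1,-0.3,-1,0,0],[1,-0.3,-1,0,0],[1,-0.3,-1,0,0],[1,-0.3,-1,0,0],[1,-0.3,-1,0,0],[1,-0.3,-1,0,0]]]}}

```text
clock: 2.35
tcp_pos: [0.3985, 0.2787, 0.2314]
orientation: [-0.274, 3.129, -0.004]
contact_force: [-0.6, -0.0, -0.2]
grip_width: 0.0002
gripper_force: 0.0
```

Call:
{"method": "play_rows", "body": {"commands": [[[1,0,-1,0,0],[1,0,-1,0,0],[1,0,-1,0,0],[1,0,-1,0,0],[1,0,-1,0,0],[1,0,-1,0,0],[1,0,-1,0,0]]]}}

```text
clock: 2.93
tcp_pos: [0.4322, 0.0884, 0.2315]
orientation: [-0.284, 3.128, 0.0]
contact_force: [1.0, -0.1, 0.2]
grip_width: -0.0001
gripper_force: 0.0
```

```bash
sed -i 's/o\["grip_width"\].round(3)/round(float(o["grip_width"]),3)/' st.py; python3 st.py
```

```text
clk 2.9333 pen [-0.0564 -0.0113] z 0.2315 yaw rel pen(deg) -0.04 Fpen [ 0.94 -0.23] Fz 0.16 grip -0.0 tilt -1.0
to pad, tool units [-0.052 -0.443 -0.   ] dz units 0.708
```

Call:
{"method": "play_rows", "body": {"commands": [[[1,-0.04,-0.443,0,0],[1,-0.04,-0.443,0,0],[1,-0.04,-0.443,0,0],[1,-0.04,-0.443,0.46,0],[1,-0.04,-0.443,0.46,0],[1,-0.04,-0.443,0.46,0],[1,-0.04,-0.443,0.6,0],[1,-0.04,-0.443,0.6,0],[1,-0.04,-0.443,0.6,0]]]}}

```text
clock: 3.68
tcp_pos: [0.4554, 0.004, 0.1114]
orientation: [0.29, -3.126, 0.0]
contact_force: [0.2, -0.1, 0.5]
grip_width: -0.0004
gripper_force: 0.0
```

```bash
python3 st.py; python3 - <<'E'
from h import *
a=[]
for n,(u0,v0) in(("side",(270,180)),("top",(320,170))):
    f=viewer.grab_frame(n); a.append(cv2.resize(f["pixels"][v0:v0+120,u0:u0+100,::-1],None,fx=4,fy=4,interpolation=2))
cv2.imwrite("pics/c2.png",np.hstack(a))
E
```

```text
clk 3.6833 pen [-0.0489 -0.0984] z 0.1114 yaw rel pen(deg) 0.18 Fpen [ 0.16 -0.13] Fz 0.53 grip -0.0 tilt -1.0
to pad, tool units [-0.014 -0.008 -0.   ] dz units 0.107
```

View pics/c2.png

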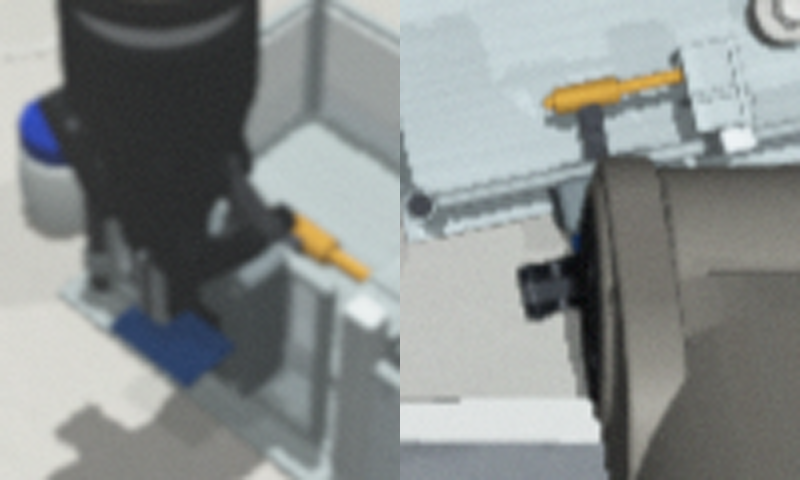

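The side view shows the closed fingertips about 2 cm over the blue pad, in front of the case. I now press down gently by feel.

Call:
{"method": "play_rows", "body": {"commands": [[[1,-0.01,0,0.04,0],[1,-0.01,0,0.08,0],[1,-0.01,0,0.08,0],[1,-0.01,0,0.08,0]]]}}

```text
clock: 4.12
tcp_pos: [0.4574, 0.003, 0.0951]
orientation: [0.287, -3.128, -0.0]
contact_force: [-0.5, -0.1, 0.6]
grip_width: 0.0003
gripper_force: 0.0
```

Call:
{"method": "play_rows", "body": {"commands": [[[1,0,0,0.01,0],[1,0,0,0.02,0],[1,0,0,0.02,0],[1,0,0,0.02,0]]]}}

```text
clock: 4.45
tcp_pos: [0.4576, 0.0029, 0.0912]
orientation: [0.287, -3.128, -0.0]
contact_force: [-0.1, 0.1, 0.0]
grip_width: 0.0001
gripper_force: 0.0
```

Call:
{"method": "play_rows", "body": {"commands": [[[1,0,0,0.01,0],[1,0,0,0.01,0],[1,0,0,0.01,0]]]}}

```text
clock: 4.7
tcp_pos: [0.4579, 0.003, 0.0895]
orientation: [-0.287, 3.128, 0.0]
contact_force: [0.9, -0.2, 3.6]
grip_width: -0.0003
gripper_force: 1.8
```

Call:
{"method": "play_rows", "body": {"commands": [[[1,0,0,0.01,0],[1,0,0,0.01,0],[1,0,0,0.01,0]]]}}

```text
clock: 4.95
tcp_pos: [0.4579, 0.0029, 0.0873]
orientation: [-0.287, 3.128, -0.0]
contact_force: [-0.2, 0.7, 3.4]
grip_width: 0.0001
gripper_force: 1.8
```

```bash
python3 st.py
```

```text
clk 4.95 pen [-0.0467 -0.1   ] z 0.0873 yaw rel pen(deg) 0.04 Fpen [-0.11  0.68] Fz 3.41 grip 0.0 tilt -1.0
to pad, tool units [-0.003  0.     0.   ] dz units -0.013
```

Call:
{"method": "play_rows", "body": {"commands": [[[1,0,0,0.005,0],[1,0,0,0.005,0],[1,0,0,0.005,0]]]}}

```text
clock: 5.2
tcp_pos: [0.4578, 0.0029, 0.0863]
orientation: [-0.287, 3.128, -0.0]
contact_force: [0.2, -0.8, 4.0]
grip_width: -0.0001
gripper_force: 1.8
```

Call:
{"method": "play_rows", "body": {"commands": [[[1,0,0,0.005,0],[1,0,0,0.005,0],[1,0,0,0.005,0]]]}}

```text
clock: 5.45
tcp_pos: [0.4578, 0.0029, 0.0853]
orientation: [-0.287, 3.128, -0.0]
contact_force: [0.9, -0.7, 3.5]
grip_width: 0.0004
gripper_force: 1.8
```

Call:
{"method": "play_rows", "body": {"commands": [[[1,0,0,0.005,0],[1,0,0,0.005,0],[1,0,0,0.005,0]]]}}

```text
clock: 5.7
tcp_pos: [0.4577, 0.0029, 0.0843]
orientation: [-0.287, 3.128, -0.0]
contact_force: [0.6, -0.8, 3.8]
grip_width: 0.0003
gripper_force: 1.7
```

Call:
{"method": "play_rows", "body": {"commands": [[[1,0,0,0.005,0],[1,0,0,0.005,0],[1,0,0,0.005,0]]]}}

```text
clock: 5.95
tcp_pos: [0.4577, 0.0029, 0.0832]
orientation: [-0.287, 3.128, -0.0]
contact_force: [0.9, -1.7, 3.4]
grip_width: 0.0003
gripper_force: 1.7
```

Call:
{"method": "play_rows", "body": {"commands": [[[1,0,0,0.005,0],[1,0,0,0.005,0],[1,0,0,0.005,0]]]}}

```text
clock: 6.2
tcp_pos: [0.4577, 0.003, 0.0823]
orientation: [-0.287, 3.128, -0.0]
contact_force: [1.5, -0.8, 3.2]
grip_width: 0.0001
gripper_force: 1.7
```

Call:
{"method": "play_rows", "body": {"commands": [[[1,0,0,0.005,0],[1,0,0,0.005,0],[1,0,0,0.005,0]]]}}

```text
clock: 6.45
tcp_pos: [0.4577, 0.003, 0.0812]
orientation: [-0.287, 3.128, 0.0]
contact_force: [1.0, -1.4, 4.5]
grip_width: -0.0002
gripper_force: 1.7
```

Call:
{"method": "play_rows", "body": {"commands": [[[1,0,0,0.005,0],[1,0,0,0.005,0],[1,0,0,0.005,0]]]}}

```text
clock: 6.7
tcp_pos: [0.4578, 0.003, 0.0803]
orientation: [-0.287, 3.128, 0.0]
contact_force: [1.2, -0.8, 3.3]
grip_width: 0.0001
gripper_force: 1.7
```

Call:
{"method": "play_rows", "body": {"commands": [[[1,0,0,0.005,0],[1,0,0,0.005,0],[1,0,0,0.005,0]]]}}

```text
clock: 6.95
tcp_pos: [0.4578, 0.003, 0.0793]
orientation: [-0.287, 3.128, 0.0]
contact_force: [2.2, -1.6, 3.7]
grip_width: 0.0002
gripper_force: 1.6
```

Call:
{"method": "play_rows", "body": {"commands": [[[1,0,0,0.005,0],[1,0,0,0.005,0],[1,0,0,0.005,0]]]}}

```text
clock: 7.2
tcp_pos: [0.4576, 0.0031, 0.0782]
orientation: [0.287, -3.128, -0.0]
contact_force: [1.5, 0.7, 4.4]
grip_width: -0.0001
gripper_force: 1.6
```

Call:
{"method": "play_rows", "body": {"commands": [[[1,0,0,0.005,0],[1,0,0,0.005,0],[1,0,0,0.005,0]]]}}

```text
clock: 7.45
tcp_pos: [0.4576, 0.0031, 0.0772]
orientation: [0.287, -3.128, -0.0]
contact_force: [1.3, -0.7, 3.3]
grip_width: 0.0001
gripper_force: 1.6
```

Call:
{"method": "play_rows", "body": {"commands": [[[1,0,0,0.005,0],[1,0,0,0.005,0],[1,0,0,0.005,0]]]}}

```text
clock: 7.7
tcp_pos: [0.4575, 0.0031, 0.0762]
orientation: [0.287, -3.128, -0.0]
contact_force: [0.8, -0.3, 4.8]
grip_width: 0.0002
gripper_force: 1.5
```

```bash
python3 st.py; python3 - <<'E'
from h import *
f=viewer.grab_frame("side"); cv2.imwrite("pics/c3.png",cv2.resize(f["pixels"][200:300,280:400,::-1],None,fx=6,fy=6,interpolation=2))
E
```

```text
clk 7.7 pen [-0.047  -0.0998] z 0.0762 yaw rel pen(deg) 0.05 Fpen [ 0.72 -0.45] Fz 4.82 grip 0.0 tilt -1.0
to pad, tool units [-0.005 -0.001 -0.   ] dz units -0.069
```

View pics/c3.png

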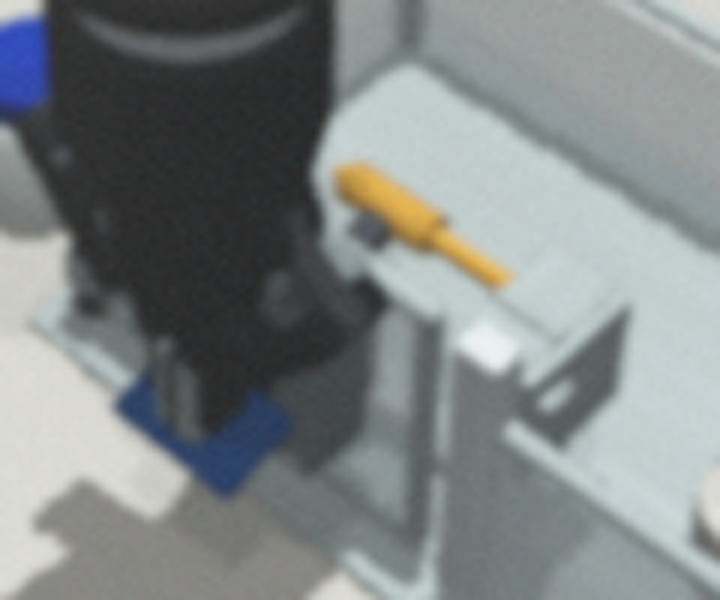

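The bar (orange, left end ~ (336,229)) has risen by about 4 px; pad is tilted, nothing else touched. I convert this into a rise.

```bash
python3 - <<'E'
from h import *
p=np.load("pen.npy"); f=viewer.grab_frame("side"); c,s=np.cos(p[2]),np.sin(p[2])
for r_ in (0,.005,.01,.0125,.015):
    th=np.arcsin(r_/.04); 
    out=[]
    for y in(-.085,-.14):
        x=.04*np.cos(th); out.append(proj(f,(p[0]+c*x-s*y,p[1]+s*x+c*y,.085+r_))[0].round(1))
    print(r_,out)
im=cv2.imread("pics/side0.png")
def cen(a):
    h=cv2.cvtColor(a,cv2.COLOR_BGR2HSV); m=cv2.inRange(h,(10,140,120),(25,255,255)); m[:200]=0;m[300:]=0;m[:,:300]=0;m[:,400:]=0
    ys,xs=np.nonzero(m); return [(u,ys[xs==u].mean().round(1)) for u in range(338,366,4)]
print(cen(im));print(cen(f["pixels"][:,:,::-1].copy()))
E
```

```text
0 [array([339.4, 235.6]), array([361.7, 250.8])]
0.005 [array([339.3, 233.9]), array([361.7, 249.1])]
0.01 [array([339.1, 232.3]), array([361.5, 247.6])]
0.0125 [array([338.8, 231.6]), array([361.4, 246.9])]
0.015 [array([338.6, 230.9]), array([361.1, 246.2])]
[(338, np.float64(234.0)), (342, np.float64(234.5)), (346, np.float64(238.5)), (350, np.float64(241.0)), (354, np.float64(244.0)), (358, np.float64(246.5)), (362, np.float64(nan))]
[(338, np.float64(230.5)), (342, np.float64(232.0)), (346, np.float64(235.0)), (350, np.float64(237.5)), (354, np.float64(240.5)), (358, np.float64(243.5)), (362, np.float64(245.5))]<stdin>:12: RuntimeWarning: Mean of empty slice.
  ret = ret.dtype.type(ret / rcount)
```

Call:
{"method": "play_rows", "body": {"commands": [[[1,0,0,0.004,0],[1,0,0,0.004,0],[1,0,0,0.004,0]]]}}

```text
clock: 8.05
tcp_pos: [0.4575, 0.0031, 0.0754]
orientation: [0.287, -3.128, -0.0]
contact_force: [0.3, 1.3, 4.0]
grip_width: -0.0001
gripper_force: 1.5
```

Call:
{"method": "play_rows", "body": {"commands": [[[1,0,0,0,0],[1,0,0,0,0]]]}}

```text
clock: 8.22
tcp_pos: [0.4575, 0.003, 0.0755]
orientation: [0.287, -3.128, -0.0]
contact_force: [0.8, 0.6, 2.9]
grip_width: 0.0
gripper_force: 1.5
```

Call:
{"method": "play_rows", "body": {"commands": [[[1,0,0,0.004,0],[1,0,0,0.004,0],[1,0,0,0.004,0]]]}}

```text
clock: 8.47
tcp_pos: [0.4575, 0.003, 0.0746]
orientation: [0.287, -3.128, -0.0]
contact_force: [1.4, 0.7, 3.0]
grip_width: 0.0001
gripper_force: 1.5
```

Call:
{"method": "play_rows", "body": {"commands": [[[1,0,0,0.004,0],[1,0,0,0.004,0],[1,0,0,0.004,0]]]}}

```text
clock: 8.72
tcp_pos: [0.4577, 0.003, 0.0739]
orientation: [-0.287, 3.128, 0.0]
contact_force: [0.5, -0.2, 5.2]
grip_width: -0.0001
gripper_force: 2.2
```

The gripper-force jump shows the bar touching the hood. I ease back slightly and follow the pad's slope forward to the case face.

Call:
{"method": "play_rows", "body": {"commands": [[[1,0,0,-0.003,0],[1,-0.01,0,-0.006,0],[1,-0.015,0,-0.008,0],[1,-0.015,0,-0.008,0]]]}}

```text
clock: 9.05
tcp_pos: [0.4599, 0.0028, 0.0752]
orientation: [0.286, -3.127, 0.001]
contact_force: [-1.9, -3.2, 3.3]
grip_width: -0.0001
gripper_force: 1.8
```

Call:
{"method": "play_rows", "body": {"commands": [[[1,-0.005,0,-0.0017,0],[1,-0.005,0,-0.0017,0],[1,-0.005,0,-0.0017,0]]]}}

```text
clock: 9.3
tcp_pos: [0.4613, 0.0034, 0.0757]
orientation: [0.286, -3.128, 0.0]
contact_force: [-2.3, -2.8, 2.9]
grip_width: -0.0001
gripper_force: 1.7
```

```bash
python3 st.py
```

```text
clk 9.3 pen [-0.0432 -0.1002] z 0.0757 yaw rel pen(deg) 0.03 Fpen [-2.74 -2.3 ] Fz 2.89 grip -0.0 tilt -1.0
to pad, tool units [0.014 0.001 0.   ] dz units -0.071
```

Call:
{"method": "play_rows", "body": {"commands": [[[1,-0.012,-0.004,-0.001,-0.01],[1,-0.018,-0.007,-0.001,-0.02],[1,-0.018,-0.007,-0.001,-0.02]]]}}

```text
clock: 9.55
tcp_pos: [0.4661, 0.0029, 0.0762]
orientation: [-0.338, 3.122, -0.0]
contact_force: [-1.2, -3.2, 4.2]
grip_width: -0.0
gripper_force: 1.7
```

```bash
python3 st.py
```

```text
clk 9.55 pen [-0.0386 -0.1015] z 0.0762 yaw rel pen(deg) 1.92 Fpen [-1.74 -2.92] Fz 4.23 grip -0.0 tilt -1.0
to pad, tool units [ 0.037  0.009 -0.   ] dz units -0.069
```

Call:
{"method": "play_rows", "body": {"commands": [[[1,-0.01,-0.003,0,-0.015],[1,-0.02,-0.007,0,-0.03],[1,-0.02,-0.007,0,-0.03]]]}}

```text
clock: 9.8
tcp_pos: [0.4704, 0.0024, 0.0762]
orientation: [-0.412, 3.113, -0.0]
contact_force: [-0.9, -3.3, 4.1]
grip_width: 0.0003
gripper_force: 1.7
```

```bash
python3 st.py;python3 - <<'E'
from h import *
f=viewer.grab_frame("side"); cv2.imwrite("pics/c4.png",cv2.resize(f["pixels"][200:300,280:400,::-1],None,fx=6,fy=6,interpolation=2))
E
```

```text
clk 9.8 pen [-0.0344 -0.1028] z 0.0762 yaw rel pen(deg) 4.65 Fpen [-1.46 -3.06] Fz 4.13 grip 0.0 tilt -1.0
to pad, tool units [ 0.057  0.019 -0.   ] dz units -0.069
```

View pics/c4.png

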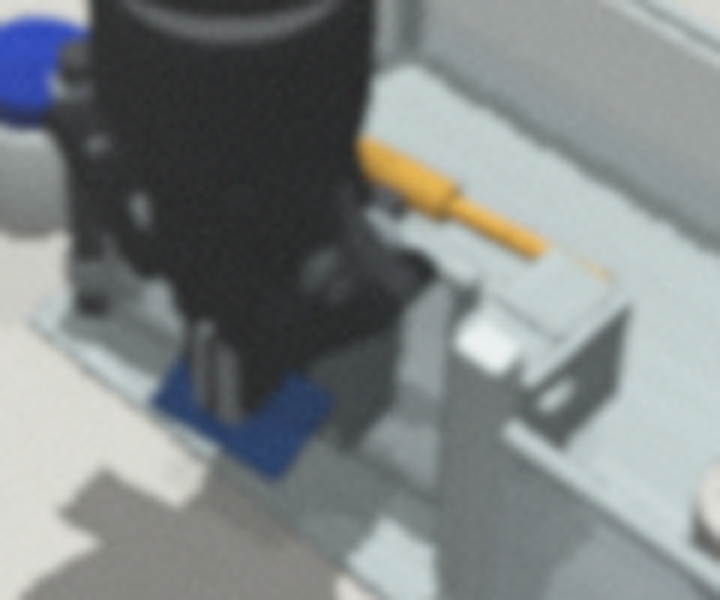

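The gate is ajar: the bar has passed the jaw (bar end showing at ~(381,246)), nothing is jammed. I continue the arc with the lever held.

Call:
{"method": "play_rows", "body": {"commands": [[[1,-0.026,-0.01,0,-0.032],[1,-0.051,-0.019,0,-0.064],[1,-0.077,-0.026,0,-0.095],[1,-0.103,-0.032,0,-0.127],[1,-0.103,-0.032,0,-0.127]]]}}

```text
clock: 10.27
tcp_pos: [0.4928, 0.0018, 0.0764]
orientation: [-0.72, 3.056, -0.0]
contact_force: [1.4, -1.5, 3.9]
grip_width: 0.0002
gripper_force: 1.6
```

```bash
python3 st.py
```

```text
clk 10.2667 pen [-0.0125 -0.1075] z 0.0764 yaw rel pen(deg) 16.07 Fpen [ 1.12 -1.7 ] Fz 3.91 grip 0.0 tilt -1.0
to pad, tool units [ 0.151  0.082 -0.   ] dz units -0.068
```

Call:
{"method": "play_rows", "body": {"commands": [[[1,-0.026,-0.01,0,-0.032],[1,-0.051,-0.019,0,-0.064],[1,-0.077,-0.026,0,-0.095],[1,-0.103,-0.032,0,-0.127],[1,-0.103,-0.032,0,-0.127]]]}}

```text
clock: 10.68
tcp_pos: [0.5139, 0.0054, 0.0764]
orientation: [-1.018, 2.969, -0.001]
contact_force: [1.8, -2.2, 3.0]
grip_width: 0.0001
gripper_force: 1.6
```

```bash
python3 st.py;python3 - <<'E'
from h import *
a=[]
for n,(u0,v0) in(("side",(270,180)),("top",(320,150))):
    f=viewer.grab_frame(n); a.append(cv2.resize(f["pixels"][v0:v0+120,u0:u0+100,::-1],None,fx=4,fy=4,interpolation=2))
cv2.imwrite("pics/c5.png",np.hstack(a))
E
```

```text
clk 10.6833 pen [ 0.0089 -0.1077] z 0.0764 yaw rel pen(deg) 27.43 Fpen [ 1.39 -2.45] Fz 2.99 grip 0.0 tilt -1.0
to pad, tool units [ 0.226  0.161 -0.001] dz units -0.068
```

View pics/c5.png

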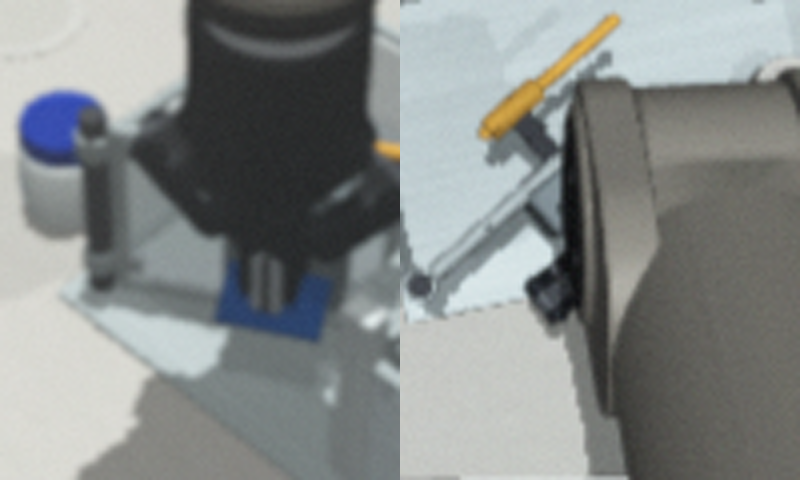

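Gate is about 26° open with the bar well past the catch; now lift off the pad so the bar drops.

Call:
{"method": "play_rows", "body": {"commands": [[[1,0.005,0,-0.02,0],[1,0.005,0,-0.05,0],[1,0.005,0,-0.08,0],[1,0.005,0,-0.11,0],[1,0.005,0,-0.135,0],[1,0.005,0,-0.135,0],[1,0.005,0,-0.135,0]]]}}

```text
clock: 11.37
tcp_pos: [0.5115, 0.0045, 0.1033]
orientation: [-1.019, 2.972, 0.0]
contact_force: [-0.6, 0.1, 1.2]
grip_width: 0.0001
gripper_force: 0.0
```

```bash
python3 st.py
```

```text
clk 11.3667 pen [ 0.0064 -0.1081] z 0.1033 yaw rel pen(deg) 27.41 Fpen [-0.63  0.17] Fz 1.23 grip 0.0 tilt -1.0
to pad, tool units [ 0.214  0.157 -0.   ] dz units 0.066
```

Call:
{"method": "play_rows", "body": {"commands": [[[1,-0.04,-0.013,0,-0.038],[1,-0.071,-0.023,0,-0.076],[1,-0.102,-0.032,0,-0.115],[1,-0.134,-0.038,0,-0.153],[1,-0.166,-0.043,0,-0.191],[1,-0.199,-0.046,0,-0.229],[1,-0.231,-0.047,0,-0.267],[1,-0.264,-0.046,0,-0.306],[1,-0.296,-0.043,0,-0.344],[1,-0.328,-0.038,0,-0.382],[1,-0.328,-0.038,0,-0.382]]]}}

```text
clock: 12.28
tcp_pos: [0.5685, 0.0393, 0.1026]
orientation: [-1.855, 2.536, 0.001]
contact_force: [-0.8, 0.2, 1.5]
grip_width: 0.0002
gripper_force: 0.0
```

```bash
python3 st.py
```

```text
clk 12.2833 pen [ 0.0688 -0.0842] z 0.1026 yaw rel pen(deg) 61.94 Fpen [-0.74  0.3 ] Fz 1.49 grip 0.0 tilt -1.0
to pad, tool units [0.34  0.469 0.   ] dz units 0.063
```

Call:
{"method": "play_rows", "body": {"commands": [[[1,-0.02,-0.008,0,-0.025],[1,-0.04,-0.015,0,-0.051],[1,-0.06,-0.021,0,-0.076],[1,-0.06,-0.021,0,-0.076]]]}}

```text
clock: 12.62
tcp_pos: [0.5755, 0.0491, 0.1026]
orientation: [1.999, -2.423, -0.001]
contact_force: [0.3, 0.5, 0.8]
grip_width: 0.0005
gripper_force: 0.0
```

Call:
{"method": "play_rows", "body": {"commands": [[[1,-0.007,-0.003,0,-0.009],[1,-0.014,-0.006,0,-0.018],[1,-0.014,-0.006,0,-0.018]]]}}

```text
clock: 12.87
tcp_pos: [0.577, 0.0513, 0.1028]
orientation: [2.033, -2.394, -0.001]
contact_force: [-0.1, 0.3, -1.1]
grip_width: -0.0002
gripper_force: 0.5
```

```bash
python3 st.py
```

```text
clk 12.8667 pen [ 0.0793 -0.074 ] z 0.1028 yaw rel pen(deg) 70.25 Fpen [-0.04  0.35] Fz -1.09 grip -0.0 tilt -1.0
to pad, tool units [0.334 0.546 0.001] dz units 0.064
```

Call:
{"method": "play_rows", "body": {"commands": [[[1,-0.008,-0.002,0,-0.008],[1,-0.015,-0.003,0,-0.015],[1,-0.015,-0.003,0,-0.015]]]}}

```text
clock: 13.12
tcp_pos: [0.5787, 0.0545, 0.1031]
orientation: [-2.062, 2.369, -0.0]
contact_force: [-0.2, -1.6, -0.5]
grip_width: -0.0
gripper_force: 0.5
```

Call:
{"method": "play_rows", "body": {"commands": [[[1,-0.008,0,0,0],[1,-0.008,0,0,0],[1,-0.008,0,0,0]]]}}

```text
clock: 13.37
tcp_pos: [0.579, 0.0561, 0.1032]
orientation: [-2.061, 2.37, -0.0]
contact_force: [0.4, -0.4, 0.5]
grip_width: 0.0001
gripper_force: 0.3
```

```bash
python3 st.py
```

```text
clk 13.3667 pen [ 0.0821 -0.0697] z 0.1032 yaw rel pen(deg) 71.6 Fpen [ 0.27 -0.49] Fz 0.45 grip 0.0 tilt -1.0
to pad, tool units [ 0.346  0.56  -0.   ] dz units 0.066
```

Call:
{"method": "play_rows", "body": {"commands": [[[1,-0.008,0,0,0],[1,-0.008,0,0,0],[1,-0.008,0,0,0]]]}}

```text
clock: 13.62
tcp_pos: [0.5791, 0.0577, 0.1031]
orientation: [-2.062, 2.37, 0.0]
contact_force: [1.0, -0.8, 0.3]
grip_width: -0.0002
gripper_force: 0.3
```

Call:
{"method": "play_rows", "body": {"commands": [[[1,-0.006,0,0,0],[1,-0.006,0,0,0],[1,-0.006,0,0,0]]]}}

```text
clock: 13.87
tcp_pos: [0.5792, 0.0587, 0.103]
orientation: [-2.062, 2.37, 0.0]
contact_force: [1.0, -1.5, 0.3]
grip_width: -0.0006
gripper_force: 0.4
```

Call:
{"method": "play_rows", "body": {"commands": [[[1,-0.006,0,0,0],[1,-0.006,0,0,0],[1,-0.006,0,0,0]]]}}

```text
clock: 14.12
tcp_pos: [0.5792, 0.0588, 0.103]
orientation: [2.06, -2.371, 0.001]
contact_force: [0.1, -4.7, 2.1]
grip_width: 0.0001
gripper_force: 2.4
```

Call:
{"method": "play_rows", "body": {"commands": [[[1,-0.006,0,0,0],[1,-0.006,0,0,0],[1,-0.006,0,0,0]]]}}

```text
clock: 14.37
tcp_pos: [0.5791, 0.0588, 0.103]
orientation: [2.058, -2.371, 0.002]
contact_force: [-1.0, -8.1, 3.4]
grip_width: 0.0001
gripper_force: 3.8
```

```bash
python3 st.py; python3 - <<'E'
from h import *
f=viewer.grab_frame("top"); a=cv2.resize(f["pixels"][110:260,290:470,::-1],None,fx=4,fy=4,interpolation=2)
cv2.imwrite("pics/c6.png",a)
p=np.load("pen.npy")
for th in(1.15,1.2,1.25):
    al=p[2]-np.pi/2+th
    print(th,[((q-[290,110])*4).round() for q in proj(f,[(p[0]+l*np.cos(al),p[1]+l*np.sin(al),.123) for l in(0.01,.15)])])
E
```

```text
clk 14.3667 pen [ 0.0827 -0.067 ] z 0.103 yaw rel pen(deg) 71.5 Fpen [-2.48 -7.76] Fz 3.44 grip 0.0 tilt -1.0
to pad, tool units [0.361 0.558 0.001] dz units 0.065
1.15 [array([148., 426.]), array([205., 164.])]
1.2 [array([147., 425.]), array([191., 161.])]
1.25 [array([146., 425.]), array([177., 159.])]
```

View pics/c6.png

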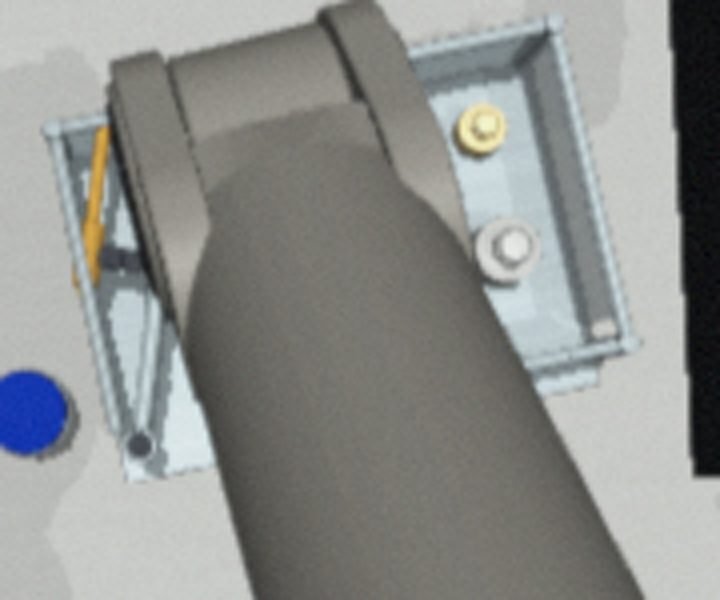

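The hard stop is felt, and the top view shows gate along (140,440)→(~175,160), weights and jar in place. Back off and lift away.

Call:
{"method": "play_rows", "body": {"commands": [[[1,0.02,0,-0.0,0],[1,0.06,0,-0.02,0],[1,0.12,0,-0.1,0],[1,0.12,0,-0.3,0],[1,0.12,0,-0.5,0],[1,0.12,0,-0.7,0],[1,0.12,0,-0.7,0]]]}}

```text
clock: 15.0
tcp_pos: [0.5806, 0.0381, 0.2518]
orientation: [-2.054, 2.361, -0.01]
contact_force: [1.1, 0.1, 0.6]
grip_width: 0.0002
gripper_force: 0.0
```

```bash
python3 st.py
```

```text
clk 15.0 pen [ 0.0804 -0.0876] z 0.2518 yaw rel pen(deg) 71.61 Fpen [ 1.11 -0.11] Fz 0.59 grip 0.0 tilt -0.9999
to pad, tool units [ 0.258  0.58  -0.009] dz units 0.809
```

Call:
{"method": "play_rows", "body": {"commands": [[[1,0,0,-0.05,0],[1,-0.5,0.0,-0.1,0],[1,-0.9,0,-0.1,0],[1,-0.9,0,-0.1,0],[1,-0.9,0,-0.1,0],[1,-0.9,0,-0.1,0],[1,-0.9,0,-0.1,0],[1,-0.9,0,-0.1,0]]]}}

```text
clock: 15.67
tcp_pos: [0.6003, 0.2163, 0.2619]
orientation: [2.063, -2.366, -0.002]
contact_force: [-0.3, -1.0, 0.0]
grip_width: -0.0
gripper_force: 0.0
```

```bash
python3 - <<'E'
from h import *
a=[]
for n,(u0,v0) in(("side",(270,170)),("top",(300,110))):
    f=viewer.grab_frame(n); a.append(cv2.resize(f["pixels"][v0:v0+150,u0:u0+130+20*(n=="top"),::-1],None,fx=2.8,fy=2.8,interpolation=2))
cv2.imwrite("pics/c7.png",np.hstack(a)); print(get_obs()["tcp_pos"])
E
```

```text
[0.60098898 0.21341189 0.2623574 ]
```

View pics/c7.png

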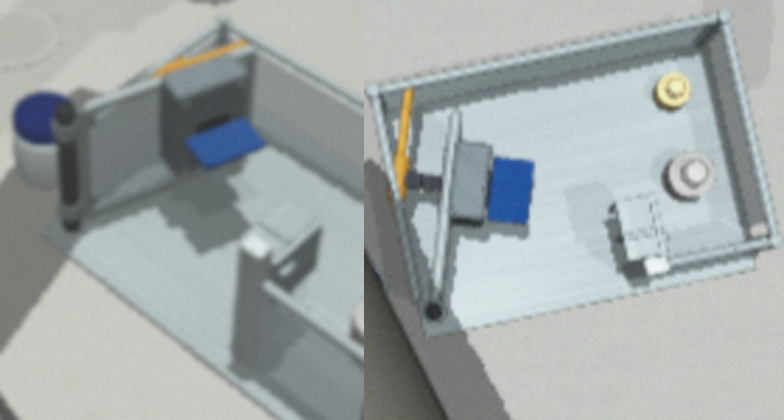

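The gate stands fully open (hinge to free edge at crop (433,310)→(455,112)). The pad is level again, so the bar has dropped, and the weights and jar are undisturbed.

```bash
python3 -c "
from bench import r
print(r.hand_in())"
```

```text
the job is handed in; nothing more can be done
None
```

The gate is fully open at its stop, the latch bar has dropped back, the weights and jar still stand where they were, and the job is handed in (no verdict was returned).

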